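# Unload the cheese press when its time is up

### The job

The cheeses have been pressed long enough. Turn the dial timer back to its zero stop, lift the press's sprung arm until it stays open by itself and let go of it, and move every cheese mould from the press to the draining tray, standing upright and flat on the tray's floor, before you swing the arm of the empty press fully down again. Leave the jug, the bowl and the tumbler where they are.

Things in the scene. Friction and masses are not known exactly. Their poses are not given: they have to be found in the camera images.
- timer (a joint): Angle of the timer's knob (rad): 0 at the zero stop, up to 5.2 clockwise seen from above. It starts between 0.9 and 2.6, stays where it is left and does not run down by itself. Friction 0.05 N m. Turn it anticlockwise (seen from above) against the hard stop at 0.
- timer_grip (a point): On the vertical axis of the timer's black knob, 80 mm above the counter: the height to grip. The timer is a fixed white drum 77 mm across, 55 mm tall; the knob a 60 mm disc with an upright grip bar 56 mm long, 15 mm thick, 63 to 92 mm above the counter. The point turns with the knob: x along the bar, z up. A white line marks the bar's -x end; at zero it points to the drum's widest tick.
- press: Cheese press, fixed: beech base 200 mm deep (x), 290 mm wide (y), steel drip plate on which the moulds stand, top 30 mm above the counter. Origin: centre of its underside; front (grip bar) towards -x. Two posts at x = 80, y = +-128 mm, 122 mm tall, carry the arm. Mould places: x = -25, y = -88, 0 and 88 mm. It stands to the robot's left or right, the tray on the other side.
- press_arm (a joint): Angle of the press arm (rad): about 0 with its beam resting on the moulds, growing as the front is lifted, 1.8 (just past upright) at its open stop, -0.1 fully down on the empty press. An over-centre spring pushes it down below about 1.2 and to the open stop above about 1.3. About 6 N at the grip bar lift it from the moulds, about 4 N pull it back from the open stop.
- press_bar (a point): Middle of the arm's grip bar: round, beech, 20 mm thick, along the press's y, free over 200 mm between the arm's side bars; 200 mm from the hinge: 112 mm above the counter with the arm at 0, 307 mm at the open stop. Can be pinched from above, fingers before and behind it, and turns between them as the arm swings. Behind it 50 mm are free, then comes the pressing beam (70 mm deep).
- press_hinge (a point): Middle of the arm's hinge axis, which is parallel to the press's y, at x = +80 mm of the press and 112 mm above the counter. The arm swings up and over it towards the press's +x; open, its side bars, beam and grip bar stand like a gate over the posts, 240 mm wide and up to 320 mm above the counter, so the moulds are best reached from above or from the front.
- mould0: Rectangular steel cheese mould (rigid block), 100 mm long (x), 56 mm wide (y): steel body 46 mm tall, beech follower (88 x 44 mm) fixed on top, 58 mm tall in all, 0.3-0.6 kg. Origin: centre of its underside, z up. Two or three stand on the press's drip plate under the beam, in places 88 mm apart along its y (32 mm free between); None if absent. Grip across the 56 mm.
- mould1: Another mould, the same as mould0.
- mould2: Another mould, the same as mould0.
- tray: The aluminium draining tray, loose (0.9 kg), 190 mm (its x) by 300 mm (its y), rim 18 mm tall, walls and floor 3 mm thick. Origin: centre of its underside; its floor is 3 mm above the origin. Three moulds fit side by side with their long sides along the tray's x, for instance at y = -90, 0 and +90 mm.
- jug: White ceramic jug with a handle at its +y, 90 mm across, 115 mm tall, loose; origin at the centre of its underside. Not to be disturbed.
- bowl: Wooden bowl, 150 mm across, 60 mm tall, loose; origin at the centre of its underside. Not to be disturbed.
- tumbler: Glass tumbler, 74 mm across, 90 mm tall, loose; origin at the centre of its underside. Not to be disturbed.

How it is judged:
On the way, in this order (a step that is already met when the one before it is completed fails the run):
1. the press arm stands open by itself (above 1.65 rad), let go (value of joint press_arm above 1.65 rad and contact force between the fingers and press below 0.2 N), for 0.4 s.
2. with the arm still open, every mould stands flat on the floor of the draining tray (x of mould0 in the frame of tray between -0.07 and 0.07 m and y of mould0 in the frame of tray between -0.13 and 0.13 m and z of mould0 in the frame of tray between -0.003 and 0.008 m and angle between each of mould0, mould1, mould2's own z axis and vertical below 0.08 rad and x of mould1 in the frame of tray between -0.07 and 0.07 m and y of mould1 in the frame of tray between -0.13 and 0.13 m and z of mould1 in the frame of tray between -0.003 and 0.008 m and x of mould2 in the frame of tray between -0.07 and 0.07 m and y of mould2 in the frame of tray between -0.13 and 0.13 m and z of mould2 in the frame of tray between -0.003 and 0.008 m and value of joint press_arm above 1.4 rad), for 0.2 s.
At the end, for the whole second after the job is handed in: The timer's knob is within 0.06 rad of its zero stop; the empty press's arm is fully down (below -0.05 rad); every mould stands at rest on the tray's floor (underside within 8 mm of the tray's underside level, tilt under 0.08 rad, middle inside 70 mm by 130 mm of the tray's middle) (value of joint timer below 0.06 rad and value of joint press_arm below -0.05 rad and x of mould0 in the frame of tray between -0.07 and 0.07 m and y of mould0 in the frame of tray between -0.13 and 0.13 m and z of mould0 in the frame of tray between -0.003 and 0.008 m and angle between each of mould0, mould1, mould2's own z axis and vertical below 0.08 rad and x of mould1 in the frame of tray between -0.07 and 0.07 m and y of mould1 in the frame of tray between -0.13 and 0.13 m and z of mould1 in the frame of tray between -0.003 and 0.008 m and x of mould2 in the frame of tray between -0.07 and 0.07 m and y of mould2 in the frame of tray between -0.13 and 0.13 m and z of mould2 in the frame of tray between -0.003 and 0.008 m and linear speed of each of mould0, mould1, mould2 below 0.02 m/s); the robot touches nothing.
It fails at once if the white jug is shifted more than 30 mm or tipped over (distance of jug from where it was at the start of the episode above 0.03 m or angle between jug's own z axis and vertical above 0.5 rad).
It fails at once if the wooden bowl is shifted more than 30 mm or tipped over (distance of bowl from where it was at the start of the episode above 0.03 m or angle between bowl's own z axis and vertical above 0.5 rad).
It fails at once if the glass tumbler is shifted more than 30 mm or tipped over (distance of tumbler from where it was at the start of the episode above 0.03 m or angle between tumbler's own z axis and vertical above 0.5 rad).
Of mould0, mould1, mould2 only 2 to 3 are there at a start; the rules pass over those that are not, and their reading is None.
At some moment in a run one of tray may be knocked a few centimetres aside while the robot is not near it.
Once in a run the grip may slacken for a moment while it holds something.
It also fails if it takes over 210 s, if anything falls off the work surface, if the arm or the gripper's body presses on something with over 40 N, if the wrist force passes 120 N, or if a joint passes its speed limit or range.

### The arm

A 7-joint arm with a two-finger parallel gripper is mounted at the origin on the work surface. World frame = base frame: x ahead of the robot, y to its left, z up, the work surface at z = 0. Lengths are in m, angles in rad, forces in N, time in s.
With the tool pointing down it reaches from about 0.35 to 0.775 m from the base axis. Payload 3.1 kg.
Tool frame: the origin (TCP) lies between the finger pads; the fingertips stand 8 mm ahead of it and the grasp point (between the pads) lies 11 mm behind it; y points along the fingers, x is the direction in which the jaws open and shut, and the axes are right-handed (so a half turn about y gives the same grasp; the last joint's range is limited). The gripper opens to 85 mm and grips with 20 to 120 N. Pads are 22 mm wide; open, the fingers measure 114 mm over their backs; the gripper's body (76 mm by 85 mm) begins 54 mm behind the grasp point. The pads swing forward as they close: fully open they stand 13 mm farther back than shut.
Start: joints at [-1.183, 0.311, 0.014, 1.512, -0.004, 1.319, -0.027], TCP at [0.229, 0.5, 0.239] pointing down, gripper open.
Joint ranges: [-2.7, 2.7], [-0.3, 1.91], [-1.27, 1.3], [0.12, 2.57], [-1.44, 4.58], [0.2, 2.03], [-3.05, 3.05]. Speed limits (rad/s): [2.79, 2.79, 3.14, 3.14, 3.14, 3.14, 3.14].

### API

Orientations are given as a rotation vector (axis times angle).
In Python, from rig import robot gives the robot as it stands. Calls block until the motion is done:
- robot.movep(position, orientation): joint-space move of the TCP to a pose.
- robot.line_to(position, attitude=None, max_speed=0.15, until_force=None): straight line of the TCP; attitude=None keeps the orientation; max_speed is the mean speed in m/s. With until_force (N) it stops when the force on the tool has changed by that much, and returns True; else False.
- robot.move_joints(angles): joint-space move.
- robot.command_gripper(opening): opening from 0.0 (shut) to 1.0 (fully open); the grip force is fixed at half the most; returns when the fingers have stopped.
- robot.dwell(seconds).
- robot.ik(position, orientation): joint angles nearest the present ones, or None.
- robot.camera(name): name is "scene" or "side" or "wrist"; returns a dict with "color" (384x512x3 uint8, red, green, blue), "range_z" (384x512 float32, m along the optical axis (not along the pixel's ray), 0 where there is no reading), "intrinsics" (3x3 intrinsics, pixels), "extrinsics" (4x4, takes a point from world to camera coordinates). Camera axes: x right, y down, z forward; pixel columns grow to the right and rows downward; lengths in m; the calibration is good to about 2 mm. A picture is of the moment at which its call begins.
A pose or a line that the arm cannot do raises robot.PlanningError and nothing moves.
- robot.hand_in(): hands the job in, once; it reports no verdict.
Trained networks look in a picture, given as the dict that the camera call returned (one of the last four; its "shot" number tells which), for a name from the list of things; names that differ only in an ending like _2 or _b are one class to them, and where a whole thing is asked for, a point or a joint stands for the part that bears it (a point fixed in the world has none). Each returns a list of dicts, best first, with "p" (0 to 1); they miss things now and then, are a little off and sometimes report something else, mostly with a low value. They report only what shows in the picture. A call takes as long as a camera call.
- robot.search_frame(label, picture): "position" ([column, row] as shares, 0 to 1, of the picture: columns of its width, rows of its height, amid what is visible of it).
Readings, each from a call of its own:
- robot.get_clock(): time.
- robot.get_joint_positions(): joint angles.
- robot.get_qd(): joint speeds.
- robot.get_tau(): joint torques, N m.
- robot.get_tool_pos(): TCP position.
- robot.get_ee_rot(): TCP orientation.
- robot.get_wrist_force(): force on the tool from outside, world axes, zero at the start.
- robot.get_wrist_torque(): the same for the moment, N m.
- robot.get_opening(): opening from 0.0 (shut) to 1.0 (fully open).
Only numpy, scipy, OpenCV 4.12 (cv2) and the standard library are available. Lean on these libraries where they do the work, as an engineer would, in place of code of your own. Each camera call takes 0.05 s, during which the arm holds its last target. There are 200 camera calls.

## Working session

There is one attempt and no reset: what is moved stays moved. The work goes in short steps, each a Python script; the robot and the scene stay as the last script left them, time stands still between calls to the robot, and variables do not carry over. Pictures are saved under pics/ and viewed, about 12 in all and at most 16, crops included, and the job is handed in when it is done.

```bash
ls; mkdir -p pics; cat > h.py <<'E'
from rig import robot
import numpy as np, cv2
from scipy.spatial.transform import Rotation as R
def save(pic,name): cv2.imwrite('pics/'+name,cv2.cvtColor(pic['color'],cv2.COLOR_RGB2BGR))
def cloud(p):
    d=p['range_z'];K=p['intrinsics'];v,u=np.mgrid[:d.shape[0],:d.shape[1]]
    c=np.stack([(u-K[0,2])/K[0,0]*d,(v-K[1,2])/K[1,1]*d,d],-1)
    E=np.linalg.inv(p['extrinsics']);w=c@E[:3,:3].T+E[:3,3]
    w[d<=0]=np.nan
    return w
def down(yaw): # tool z down, tool x (jaw) at angle yaw in world
    c,s=np.cos(yaw),np.sin(yaw)
    return R.from_matrix(np.array([[c,s,0],[s,-c,0],[0,0,-1]])).as_rotvec()
E
python3 - <<'E'
from h import *
print(robot.get_ee_rot(),robot.get_clock())
for n in('scene','side'):
    p=robot.camera(n);save(p,n+'0.png');w=cloud(p);np.savez(n+'0.npz',w=w,c=p['color'],K=p['intrinsics'],E=p['extrinsics'])
    print(n,np.linalg.inv(p['extrinsics'])[:3,3])
    for l in['timer','press','press_bar','mould0','tray','jug','bowl','tumbler']:
        for r in robot.search_frame(l,p)[:4]:
            if r['p']<.3: continue
            c,q=(np.array(r['position'])*[512,384]).astype(int)
            print(l,round(r['p'],2),(c,q),w[min(q,383),min(c,511)].round(3))
E
```

```text
pics
[-1.38379033 -0.88566938  0.88893222] 0.0
scene [1.23390142 0.00911494 1.097618  ]
timer 0.59 (np.int64(272), np.int64(168)) [0.534 0.02  0.088]
press 0.9 (np.int64(359), np.int64(179)) [0.529 0.304 0.035]
press_bar 0.75 (np.int64(357), np.int64(151)) [0.469 0.288 0.104]
mould0 0.83 (np.int64(325), np.int64(167)) [0.549 0.18  0.124]
mould0 0.74 (np.int64(387), np.int64(172)) [0.515 0.389 0.059]
mould0 0.48 (np.int64(357), np.int64(173)) [0.532 0.289 0.072]
tray 0.57 (np.int64(182), np.int64(175)) [ 0.515 -0.282  0.002]
jug 0.6 (np.int64(252), np.int64(234)) [ 0.724 -0.035  0.004]
bowl 0.75 (np.int64(334), np.int64(238)) [0.731 0.214 0.011]
tumbler 0.43 (np.int64(362), np.int64(181)) [0.591 0.289 0.118]
side [ 0.18228285 -0.88074036  0.74173579]
timer 0.79 (np.int64(221), np.int64(199)) [0.511 0.019 0.077]
press 0.64 (np.int64(183), np.int64(159)) [0.469 0.178 0.121]
press_bar 0.76 (np.int64(169), np.int64(146)) [0.463 0.293 0.107]
mould0 0.86 (np.int64(187), np.int64(174)) [0.475 0.177 0.073]
mould0 0.67 (np.int64(162), np.int64(156)) [0.437 0.287 0.083]
mould0 0.56 (np.int64(152), np.int64(150)) [0.424 0.349 0.075]
mould0 0.46 (np.int64(182), np.int64(156)) [0.477 0.217 0.109]
tray 0.75 (np.int64(277), np.int64(298)) [ 0.517 -0.276  0.003]
jug 0.78 (np.int64(313), np.int64(189)) [ 0.727 -0.065  0.094]
bowl 0.58 (np.int64(269), np.int64(151)) [0.773 0.266 0.027]
bowl 0.51 (np.int64(187), np.int64(158)) [0.48  0.179 0.121]
tumbler 0.74 (np.int64(351), np.int64(230)) [ 0.724 -0.234  0.085]
tumbler 0.5 (np.int64(189), np.int64(175)) [0.481 0.181 0.066]
```

```bash
python3 - <<'E'
import cv2,numpy as np
a=cv2.imread('pics/scene0.png')[110:280,110:440];b=cv2.imread('pics/side0.png')[100:384,80:420]
a=cv2.resize(a,(800,412));b=cv2.resize(b,(718,600))
cv2.imwrite('pics/a.png',a);cv2.imwrite('pics/b.png',b)
E
```

```text
(no output)
```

View pics/a.png

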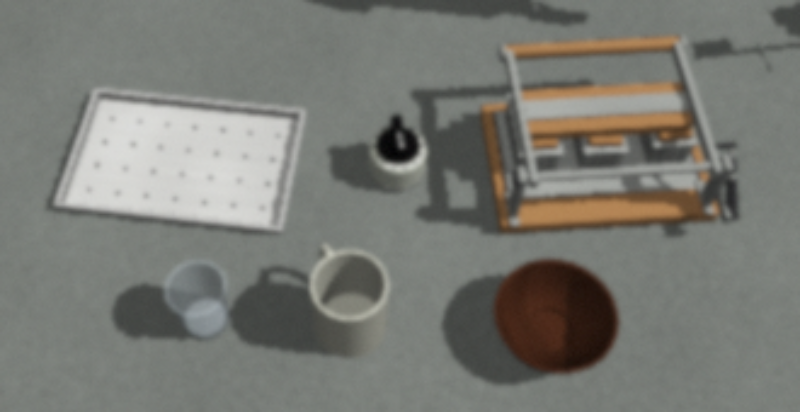

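View pics/b.png

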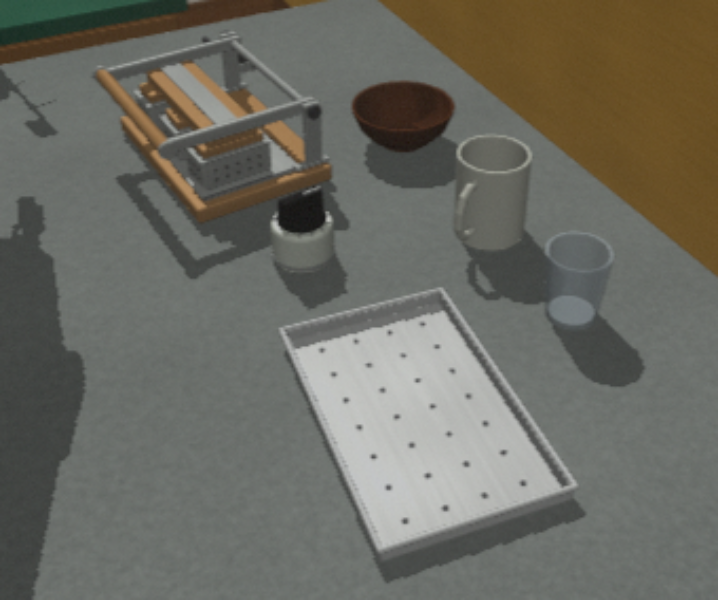

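The scene view shows the tray on the right, the timer at (398,145) with its bar almost along x, and the press on the left holding three moulds. The jug, tumbler and bowl stand behind. Next I'll fit the poses from the depth.

```bash
python3 - <<'E'
from h import *
W=[];C=[]
for n in('scene0','side0'):
    d=np.load(n+'.npz');W.append(d['w'].reshape(-1,3));C.append(d['c'].reshape(-1,3).astype(int))
def box(i,x,y,z):
    w=W[i];m=(w[:,0]>x[0])&(w[:,0]<x[1])&(w[:,1]>y[0])&(w[:,1]<y[1])&(w[:,2]>z[0])&(w[:,2]<z[1]);return w[m],C[i][m]
for i in(0,1):
    w,c=box(i,(.35,.75),(-.55,-.05),(-.01,.03)); m=(c.min(1)>135)
    q=w[m,:2].astype(np.float32); 
    # keep largest cluster near tray
    q=q[(np.abs(q[:,0]-.515)<.15)]
    print('tray',i,len(q),cv2.minAreaRect(q), np.percentile(w[m,2],[5,50,95]))
    w,c=box(i,(.4,.65),(-.08,.1),(.081,.11)); r=cv2.minAreaRect(w[:,:2].astype(np.float32)); print('knobbar',len(w),r,w[:,2].max())
    w,c=box(i,(.4,.65),(-.08,.1),(.045,.11)); print('timer',cv2.minAreaRect(w[:,:2].astype(np.float32)))
    w,c=box(i,(.33,.7),(.1,.5),(.005,.15)); orange=(c[:,0]-c[:,2]>50)
    b=orange&(w[:,2]>.09)&(w[:,0]<.485)
    q=w[b]; f=np.polyfit(q[:,1],q[:,0],1); print('bar',len(q),f,q.min(0),q.max(0),q.mean(0))
    q=w[orange&(w[:,2]<.05)][:,:2].astype(np.float32); print('base',len(q),cv2.minAreaRect(q))
E
```

```text
tray 0 4466 ((0.5216661691665649, -0.23364728689193726), (0.3857882618904114, 0.23372766375541687), 84.94227600097656) [-0.00156627  0.00258046  0.01951877]
knobbar 78 ((0.5227010846138, 0.025814328342676163), (0.05605446547269821, 0.014997979626059532), 9.125879287719727) 0.0962278814409745
timer ((0.5233381390571594, 0.025806671008467674), (0.07218290120363235, 0.07556066662073135), 9.454614639282227)
bar 545 [-0.09268333  0.44397946] [0.3651121  0.17186999 0.09864792] [0.4710862  0.39727977 0.12597411] [0.41735386 0.28727502 0.11311576]
base 956 ((0.5069774389266968, 0.29680943489074707), (0.20322655141353607, 0.28855469822883606), 5.682735443115234)
tray 1 8729 ((0.5200760364532471, -0.25787580013275146), (0.32571685314178467, 0.19727668166160583), 85.02289581298828) [0.00138297 0.00369725 0.02093763]
knobbar 144 ((0.5170597434043884, 0.024204302579164505), (0.0537312813103199, 0.021412592381238937), 13.514863014221191) 0.09588009436739242
timer ((0.516435980796814, 0.015420114621520042), (0.057739123702049255, 0.07413258403539658), 80.85366821289062)
bar 450 [-0.02455306  0.42213204] [0.36313503 0.1718656  0.09001674] [0.48330774 0.39968694 0.12675237] [0.41513639 0.2849199  0.11348147]
base 516 ((0.5016313195228577, 0.2934468686580658), (0.1986752301454544, 0.28833168745040894), 6.537477016448975)
```

```bash
python3 - <<'E'
from h import *
for yaw in np.deg2rad([-81,-171+180-9,99]):
  for d in(0,.9,1.8,2.6):
    a=(yaw+d+np.pi)%(2*np.pi)-np.pi
    q=robot.ik([.522,.025,.076],down(a)); print(round(np.rad2deg(yaw)),d,None if q is None else np.round(q,2))
robot.movep([.45,.025,.25],down(np.deg2rad(-81)))
p=robot.camera('wrist');save(p,'w1.png');w=cloud(p)
np.savez('w1.npz',w=w,c=p['color'])
print(robot.search_frame('timer_grip',p)[:1],robot.get_clock())
v=w.reshape(-1,3);m=(v[:,2]>.08)&(v[:,2]<.11)&(abs(v[:,0]-.52)<.08)&(abs(v[:,1]-.025)<.07)
print(m.sum(),cv2.minAreaRect(v[m,:2].astype(np.float32)))
E
```

```text
-81 0 None
-81 0.9 [-0.79  1.47  0.78  0.97  0.29  2.03 -0.63]
-81 1.8 [-1.11  1.13  0.44  1.82  0.95  1.36 -1.17]
-81 2.6 [-0.78  1.13  0.01  2.46  1.96  1.73 -1.99]
0 0 [-0.96  1.23  0.49  1.46  0.69  1.63 -0.92]
0 0.9 [-1.25  1.12  0.43  2.27  1.5   1.16 -1.74]
0 1.8 [ 1.21  1.63 -0.77  2.56  3.98  1.3  -0.37]
0 2.6 [ 0.8   1.04 -0.17  2.03 -1.39  1.44 -1.68]
99 0 None
99 0.9 [ 0.64  1.03  0.01  2.01 -1.44  1.6  -1.67]
99 1.8 [ 0.5   1.27 -0.17  1.16 -0.81  1.99 -2.19]
99 2.6 NoneTraceback (most recent call last):
  File "<stdin>", line 6, in <module>
rig.PlanningError: the arm cannot take that pose within its joint ranges
```

Tool y is the approach axis, so `down()` needs correcting.

```bash
python3 - <<'E'
s=open('h.py').read()
i=s.index('def down')
s=s[:i]+'''def down(yaw,tilt=0): # tool y = approach (down), tool x (jaw) at angle yaw in world
    c,s=np.cos(yaw),np.sin(yaw)
    x=np.array([c,s,0]);y=np.array([0,0,-1.]);z=np.cross(x,y)
    return R.from_matrix(np.stack([x,y,z],1)).as_rotvec()
'''
open('h.py','w').write(s)
E
python3 - <<'E'
from h import *
print(R.from_rotvec(robot.get_ee_rot()).as_matrix().round(2))
for yaw in np.deg2rad([-81,99]):
  for d in(0,.9,1.8,2.6):
    a=(yaw+d+np.pi)%(2*np.pi)-np.pi
    q=robot.ik([.522,.025,.076],down(a)); print(round(np.rad2deg(yaw)),d,None if q is None else np.round(q,2))
for y in(-81,99):
  try: robot.movep([.45,.025,.25],down(np.deg2rad(y)));print('ok',y);break
  except robot.PlanningError as e: print(e)
p=robot.camera('wrist');save(p,'w1.png');w=cloud(p)
np.savez('w1.npz',w=w,c=p['color'])
print(robot.search_frame('timer_grip',p)[:1],robot.get_clock(),robot.get_joint_positions())
v=w.reshape(-1,3);m=(v[:,2]>.08)&(v[:,2]<.11)&(abs(v[:,0]-.52)<.08)&(abs(v[:,1]-.025)<.07)
print(m.sum(),cv2.minAreaRect(v[m,:2].astype(np.float32)))
E
```

```text
[[ 0.42  0.   -0.91]
 [ 0.91  0.    0.42]
 [ 0.   -1.   -0.  ]]
-81 0 [-0.57  0.47  0.65  1.83 -0.34  0.96 -1.19]
-81 0.9 [-0.57  0.47  0.65  1.83 -0.34  0.96 -0.29]
-81 1.8 [-0.52  0.45  0.57  1.82 -0.3   0.95  0.57]
-81 2.6 [-0.45  0.44  0.48  1.82 -0.24  0.94  1.32]
99 0 [-0.37  0.42  0.38  1.82 -0.19  0.93  1.82]
99 0.9 [-0.27  0.41  0.24  1.81 -0.12  0.93  2.65]
99 1.8 [-0.86  0.66  1.13  1.83 -0.67  1.09 -2.24]
99 2.6 [-0.64  0.5   0.75  1.83 -0.4   0.98 -1.67]
ok -81
[{'position': [0.5172, 0.2951], 'p': 0.65}] 2.9 [-0.72249446  0.10723925  0.69116257  1.76376613 -0.07098618  1.29587419
 -1.42591995]
801 ((0.516471803188324, 0.027272362262010574), (0.05488553270697594, 0.014657320454716682), 9.430355072021484)
```

View pics/w1.png

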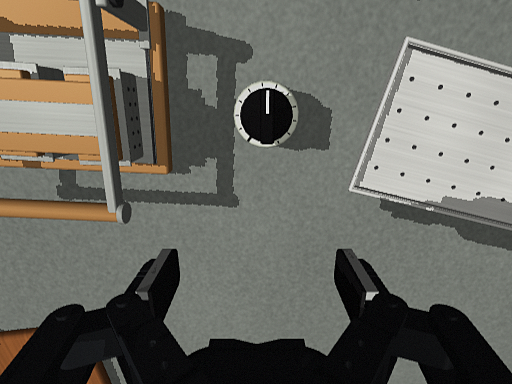

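```bash
python3 - <<'E'
from h import *
a=down(np.deg2rad(-80.6)); c=[.519,.0265]
robot.movep(c+[.16],a); robot.line_to(c+[.078],a,max_speed=.08)
t00=np.array(robot.get_wrist_torque());robot.command_gripper(0.0)
print(robot.get_opening(),robot.get_wrist_force(),robot.get_wrist_torque(),robot.get_joint_positions())
t0=np.array(robot.get_wrist_torque());q=np.array(robot.get_joint_positions());q0=q[6]
while q[6]<q0+2.75:
    q[6]+=.08; robot.move_joints(q); t=np.array(robot.get_wrist_torque())-t0
    print(round(q[6]-q0,2),round(robot.get_joint_positions()[6]-q0,3),t.round(2),end=' | ')
    if abs(t[2])>.5: break
print(robot.get_clock(),robot.get_wrist_force())
E
```

```text
0.16235063370677835 [-1.40318099 -0.48389203  2.59184129] [0.02011638 0.19167732 0.01008496] [-0.58588523  0.46277855  0.6623669   1.83124282 -0.34121574  0.96360901
 -1.18333232]
0.08 0.078 [ 0.01 -0.09  0.03] | 0.16 0.157 [0.06 0.   0.05] | 0.24 0.237 [ 0.07 -0.05 -0.02] | 0.32 0.317 [0.22 0.03 0.04] | 0.4 0.397 [0.27 0.13 0.04] | 0.48 0.477 [0.4  0.22 0.06] | 0.56 0.557 [0.49 0.31 0.08] | 0.64 0.636 [0.68 0.41 0.06] | 0.72 0.717 [0.81 0.56 0.08] | 0.8 0.797 [ 0.81  0.54 -0.02] | 0.88 0.877 [0.85 0.56 0.03] | 0.96 0.957 [0.86 0.62 0.06] | 1.04 1.037 [0.81 0.69 0.08] | 1.12 1.117 [0.88 0.71 0.03] | 1.2 1.197 [ 0.87  0.74 -0.03] | 1.28 1.277 [0.89 0.79 0.05] | 1.36 1.357 [0.86 0.78 0.04] | 1.44 1.437 [0.93 0.9  0.04] | 1.52 1.517 [0.87 0.9  0.03] | 1.6 1.597 [0.88 0.88 0.04] | 1.68 1.677 [0.92 0.89 0.07] | 1.76 1.757 [0.92 1.01 0.03] | 1.84 1.837 [0.89 1.   0.05] | 1.92 1.917 [0.85 1.07 0.06] | 2.0 1.997 [0.81 1.01 0.08] | 2.08 2.077 [0.81 1.12 0.03] | 2.16 2.157 [0.8  1.11 0.06] | 2.24 2.237 [0.79 1.18 0.04] | 2.32 2.317 [0.79 1.19 0.05] | 2.4 2.397 [0.71 1.19 0.02] | 2.48 2.477 [0.72 1.25 0.02] | 2.56 2.553 [ 0.98  1.29 -1.54] | 13.25 [-6.27181763  4.35124308  8.66326882]
```

```bash
python3 - <<'E'
from h import *
robot.command_gripper(1.0); p0=np.array(robot.get_tool_pos()); robot.line_to([p0[0],p0[1],.25],max_speed=.25)
for y in(.1,.1-np.pi):
    q=robot.ik([.41,.2,.3],down(y)); print(y,None if q is None else np.round(q,2))
print(robot.get_joint_positions())
p=robot.camera('wrist');save(p,'w2.png')
v=cloud(p).reshape(-1,3);m=(v[:,2]>.08)&(v[:,2]<.11)&(abs(v[:,0]-.52)<.05)&(abs(v[:,1]-.025)<.05)
print(m.sum(),m.any() and cv2.minAreaRect(v[m,:2].astype(np.float32)))
robot.movep([.42,.27,.30],down(.1-np.pi))
p=robot.camera('wrist');save(p,'w3.png');w=cloud(p);np.savez('w3.npz',w=w,c=p['color'])
a=np.hstack([cv2.imread('pics/w2.png'),cv2.imread('pics/w3.png')]);cv2.imwrite('pics/w23.png',cv2.resize(a,(800,300)))
v=w.reshape(-1,3);c=p['color'].reshape(-1,3).astype(int)
m=(v[:,2]>.095)&(v[:,2]<.135)&(v[:,0]<.43)&(c[:,0]-c[:,2]>40)&(abs(v[:,1]-.285)<.09)
q=v[m];print(m.sum(),q.min(0),q.max(0));
if m.sum():
  f=np.polyfit(q[:,1],q[:,0],1);print(f,np.polyval(f,.285),np.percentile(q[:,2],99),robot.get_clock())
E
```

```text
0.1 [-1.21  0.1   0.8   1.66 -0.07  1.42 -0.31]
-3.041592653589793 [-0.82  0.09  0.36  1.65 -0.03  1.42  2.78]
[-0.65976298  0.28702309  0.73647261  1.59731908 -0.19688895  1.33587537
  1.25625768]
663 ((0.5167716145515442, 0.02750624343752861), (0.014981904067099094, 0.055405840277671814), 62.986656188964844)
2222 [0.36456672 0.19501515 0.11340814] [0.40139967 0.37496087 0.12437071]
[-0.10979198  0.41448121] 0.38319049533241745 0.1235861283911001 16.1667
```

View pics/w23.png

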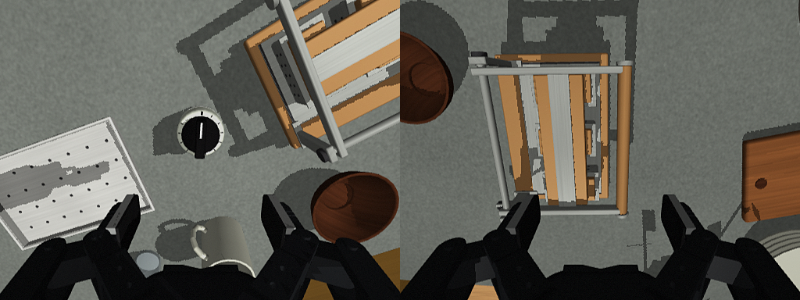

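The knob's white line now sits at the wide tick, and I felt a hard stop of 1.5 N m there. Now for the press arm.

```bash
cat >> h.py <<'E'
PY=.105; PX=np.array([np.cos(PY),np.sin(PY)]); PYV=np.array([-PX[1],PX[0]])
HINGE=np.array([.5824,.3035])
def barpos(th,r=.2,dz=-.009): # TCP for bar at arm angle th
    return [*(HINGE-PX*r*np.cos(th)),.112+r*np.sin(th)+dz]
E
python3 - <<'E'
from h import *
a=down(PY)
for th in(0,.6,1.2,1.5,1.75): print(th,np.round(barpos(th),3),robot.ik(barpos(th),a) is not None)
b=barpos(0)
robot.command_gripper(.5)
robot.movep([b[0],b[1],.2],a); robot.line_to(b,a,max_speed=.08,until_force=8)
print(robot.get_tool_pos(),robot.get_wrist_force()); robot.command_gripper(0.); print(robot.get_opening(),robot.get_wrist_force(),robot.get_clock())
for th in np.arange(.1,.45,.1):
    robot.line_to(barpos(th),a,max_speed=.1); print(round(th,2),np.round(robot.get_wrist_force(),1),round(robot.get_opening(),2))
p=robot.camera('scene');save(p,'s1.png')
cv2.imwrite('pics/s1.png',cv2.resize(cv2.imread('pics/s1.png')[60:290,230:480],(600,552)))
E
```

```text
0 [0.384 0.283 0.103] True
0.6 [0.418 0.286 0.216] True
1.2 [0.51  0.296 0.289] True
1.5 [0.568 0.302 0.302] True
1.75 [0.618 0.307 0.3  ] True
[0.38394303 0.28282482 0.10351366] [-0.52694079 -0.61275213  0.02224997]
0.21280301098008203 [-1.07169235 -0.52271393  4.92458563] 21.0
0.1 [ 4.1  2.  -8.4] 0.21
0.2 [ 1.8  3.2 -9.3] 0.21
0.3 [-0.2  3.  -7.7] 0.21
0.4 [-4.7  2.7 -5.8] 0.21
```

View pics/s1.png

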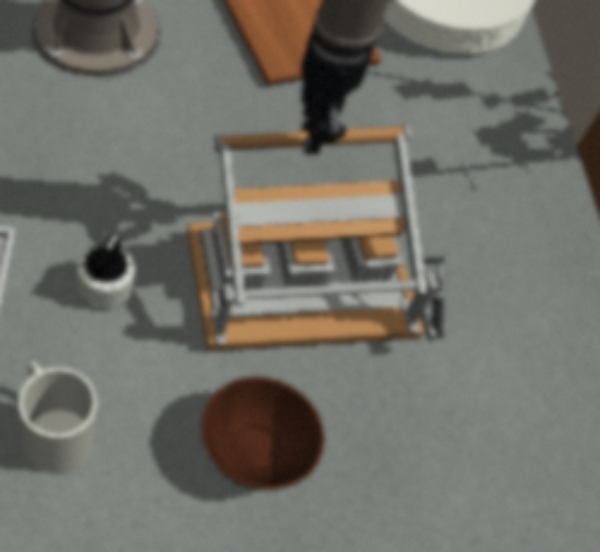

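The arm is gripped and lifting, with the bar at (270,138). Continuing the swing.

```bash
python3 - <<'E'
from h import *
a=down(PY)
for th in [.55,.7,.85,1.,1.15,1.3,1.45,1.6,1.7,1.76]:
    robot.line_to(barpos(th),a,max_speed=.1); f=np.array(robot.get_wrist_force());print(th,f.round(1),round(robot.get_opening(),2))
    if abs(f).max()>35 or robot.get_opening()<.15: print('STOP');break
else:
    robot.command_gripper(.6); p0=np.array(robot.get_tool_pos()); print(p0)
    robot.line_to([p0[0],p0[1],.38],max_speed=.1)
    robot.movep([.45,.05,.33],down(PY)); robot.dwell(.5)
    p=robot.camera('side');save(p,'s2.png');print(robot.get_clock(),robot.get_wrist_force())
    w=cloud(p).reshape(-1,3);c=p['color'].reshape(-1,3).astype(int)
    m=(w[:,2]>.2)&(w[:,1]>.15)&(w[:,0]>.45)&(c[:,0]-c[:,2]>40);print(m.sum(),w[m].mean(0) if m.any() else 0,w[m].max(0) if m.any() else 0)
E
```

```text
0.55 [-7.7  1.7 -3.9] 0.21
0.7 [-14.2  -0.7   4.5] 0.21
0.85 [-19.1  -1.8  13.8] 0.21
1.0 [-23.   -4.1  24.6] 0.21
1.15 [-13.   -1.2  22.8] 0.21
1.3 [-8.5  0.2 18.4] 0.21
1.45 [-2.5  2.4  9.8] 0.21
1.6 [2.3 5.2 4.1] 0.21
1.7 [1.1 4.2 4.5] 0.21
1.76 [1.5 5.  3.2] 0.21
[0.61996506 0.30623175 0.29919049]
29.7833 [-0.16263203 -0.16461542 -0.34712636]
8910 [1.26922324 0.45717757 0.2901739 ] [1.34410814 1.45279778 0.43836008]
```

View pics/s2.png

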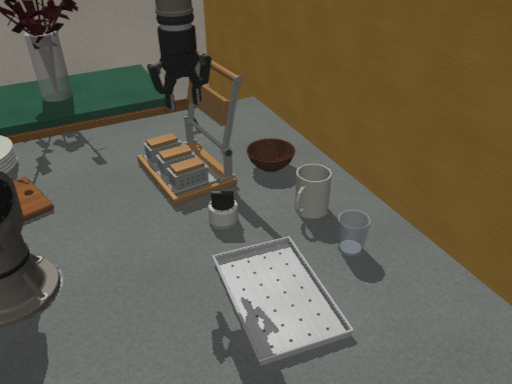

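The press arm stands open at the back, around (215,110), and three moulds are at (165,150), (175,160) and (187,175). Next I'll measure the moulds and the tray closely.

```bash
cat >> h.py <<'E'
def trayfit(p,hint=(.52,-.27)):
    w=cloud(p);c=p['color'].astype(int);v=w
    m=(np.abs(v[...,0]-hint[0])<.2)&(np.abs(v[...,1]-hint[1])<.24)&(v[...,2]>-.008)&(v[...,2]<.028)&(c.min(2)>125)
    n,l,s,_=cv2.connectedComponentsWithStats(cv2.morphologyEx(m.astype(np.uint8),cv2.MORPH_OPEN,np.ones((3,3),np.uint8)))
    k=1+np.argmax(s[1:,4]); q=v[l==k][:,:2].astype(np.float32)
    (cx,cy),(a,b),ang=cv2.minAreaRect(q)
    # yaw of the short (x) axis
    yaw=np.deg2rad(ang if a<b else ang+90); yaw=(yaw+np.pi/2)%np.pi-np.pi/2
    return np.array([cx,cy,yaw]),sorted((a,b)),len(q)
E
python3 - <<'E'
from h import *
for n in('scene','side'):
    p=robot.camera(n); print(n,*trayfit(p))
A=down(PY+np.pi/2)
robot.command_gripper(.8)
robot.movep([.50,.27,.36],A)
p=robot.camera('wrist');save(p,'w4.png');w=cloud(p);np.savez('w4.npz',w=w,c=p['color'])
v=w.reshape(-1,3); C=HINGE-.08*PX
for d in(-.088,0,.088):
    e=C-.025*PX+d*PYV
    m=(np.abs((v[:,:2]-e)@PX)<.075)&(np.abs((v[:,:2]-e)@PYV)<.043)&(v[:,2]>.08)&(v[:,2]<.097)
    q=v[m]; print(e.round(3),m.sum(), m.sum()>20 and (cv2.minAreaRect(q[:,:2].astype(np.float32)),np.median(q[:,2]),((q.min(0)+q.max(0))/2).round(3)))
robot.movep([.45,.2,.36],A)
p=robot.camera('wrist');save(p,'w5.png')
print(robot.get_clock())
cv2.imwrite('pics/w45.png',cv2.resize(np.hstack([cv2.imread('pics/w4.png'),cv2.imread('pics/w5.png')]),(800,300)))
E
```

```text
scene [ 0.51213694 -0.25730419 -0.0781699 ] [0.22368425130844116, 0.349265456199646] 4501
side [ 0.51636398 -0.26704991 -0.08502927] [0.19171233475208282, 0.3079090416431427] 7287
[0.487 0.205] 1794 (((0.4855203330516815, 0.20779451727867126), (0.08848445117473602, 0.04441523179411888), 7.216479778289795), np.float64(0.08835540718723098), array([0.486, 0.208, 0.085]))
[0.478 0.292] 1772 (((0.4772111177444458, 0.2944391965866089), (0.08745136111974716, 0.0434267483651638), 6.13273811340332), np.float64(0.08838731115170287), array([0.477, 0.294, 0.089]))
[0.469 0.38 ] 1839 (((0.46337640285491943, 0.3842723071575165), (0.08788347989320755, 0.04465744271874428), 7.096402168273926), np.float64(0.08837102690134452), array([0.463, 0.384, 0.086]))
31.8833
```

View pics/w45.png

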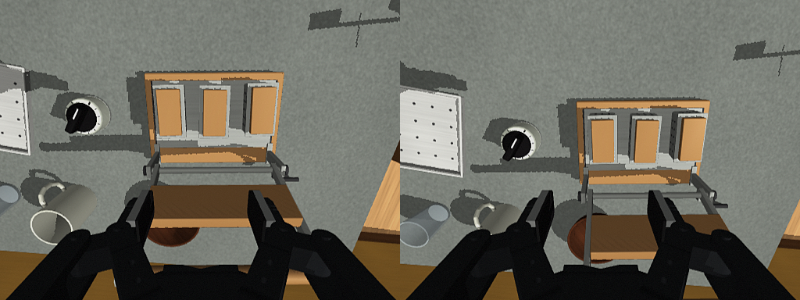

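```bash
cat >> h.py <<'E'
def pick(x,y,yaw,z=.045):
    A=down(yaw+np.pi/2)
    robot.command_gripper(.8)
    robot.movep([x,y,.19],A)
    hit=robot.line_to([x,y,z],A,max_speed=.1,until_force=10)
    print('pick hit',hit,np.round(robot.get_tool_pos(),3))
    if hit: return False
    robot.command_gripper(0.); print('open',round(robot.get_opening(),3),np.round(robot.get_wrist_force(),1))
    robot.line_to([x,y,.19],max_speed=.12); print('lifted',round(robot.get_opening(),3),np.round(robot.get_wrist_force(),1))
    return True
def place(t,slot,z=.019):
    c=t[:2]+slot*np.array([-np.sin(t[2]),np.cos(t[2])]); A=down(t[2]+np.pi/2)
    robot.movep([*c,.17],A); print('over',round(robot.get_opening(),3),np.round(robot.get_wrist_force(),1))
    robot.line_to([*c,.04],A,max_speed=.15)
    hit=robot.line_to([*c,z-.006],A,max_speed=.03,until_force=4); tp=np.array(robot.get_tool_pos());print('place hit',hit,tp.round(3))
    robot.command_gripper(.8); robot.line_to([tp[0],tp[1],.19],max_speed=.15)
    print('t',robot.get_clock())
E
python3 - <<'E'
from h import *
if pick(.4855,.2078,np.deg2rad(7)):
    p=robot.camera('side');t,s,n=trayfit(p);print(t,s,n)
    save(p,'s3.png')
    if abs(s[0]-.19)<.012 and abs(s[1]-.3)<.015:
        place(t,-.088)
        p=robot.camera('wrist');save(p,'w6.png')
E
```

```text
pick hit False [0.486 0.208 0.046]
open 0.65 [-0.6 -1.2  4.8]
lifted 0.651 [-0.4 -0.4 -6.4]
[ 0.51671797 -0.2763364  -0.09988026] [0.1899002343416214, 0.2915526032447815] 6116
over 0.649 [ 1.3 -0.  -5.7]
place hit True [ 0.508 -0.364  0.019]
t 41.45
```

```bash
[ -f pics/w6.png ] && python3 -c "
import cv2,numpy as np
cv2.imwrite('pics/v6.png',cv2.resize(np.hstack([cv2.imread('pics/s3.png'),cv2.imread('pics/w6.png')]),(800,300)))"
```

```text
(no output)
```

View pics/v6.png

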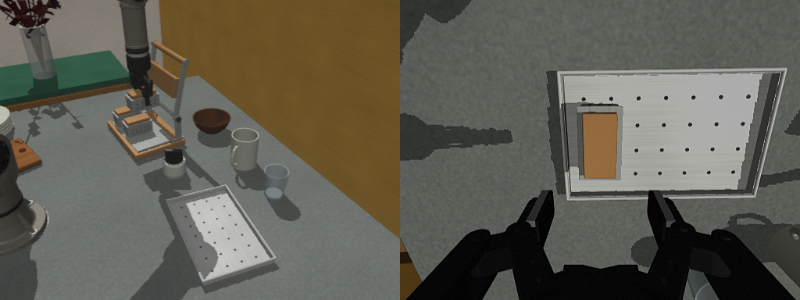

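The first mould stands upright at the tray's -y end, at (600,145). Robot shadow disturbs the side-camera tray fit, so I'll refit the tray from the wrist depth before each placing.

```bash
cat >> h.py <<'E'
def trayrim(p):
    v=cloud(p)
    m=(np.abs(v[...,0]-.52)<.2)&(np.abs(v[...,1]+.27)<.24)&(v[...,2]>.012)&(v[...,2]<.024)&(p['color'].min(2)>80)
    n,l,s,_=cv2.connectedComponentsWithStats(cv2.morphologyEx(m.astype(np.uint8),cv2.MORPH_CLOSE,np.ones((3,3),np.uint8)))
    k=[i for i in range(1,n) if s[i,4]>40]
    q=v[m&np.isin(l,k)][:,:2].astype(np.float32)
    (cx,cy),(a,b),ang=cv2.minAreaRect(q)
    yaw=np.deg2rad(ang if a<b else ang+90); yaw=(yaw+np.pi/2)%np.pi-np.pi/2
    return np.array([cx,cy,yaw]),sorted((a,b)),len(q)
def tops(p,z=.061,box=(.52,-.27,.2,.24)):
    v=cloud(p);m=(np.abs(v[...,0]-box[0])<box[2])&(np.abs(v[...,1]-box[1])<box[3])&(np.abs(v[...,2]-z)<.007)
    n,l,s,_=cv2.connectedComponentsWithStats(m.astype(np.uint8));r=[]
    for i in range(1,n):
        if s[i,4]>300: r.append((np.round(np.array(cv2.minAreaRect(v[l==i][:,:2].astype(np.float32))[0]),3),cv2.minAreaRect(v[l==i][:,:2].astype(np.float32))[1:],v[l==i][:,2].std().round(4),np.median(v[l==i][:,2]).round(4)))
    return r
E
python3 - <<'E'
from h import *
robot.movep([.56,-.27,.25],down(np.pi/2-.09))
p=robot.camera('wrist');print(trayrim(p));[print(x) for x in tops(p)]
if pick(.4772,.2944,np.deg2rad(6.5)):
    robot.movep([.56,-.27,.25],down(np.pi/2-.09)); print('op',robot.get_opening())
    p=robot.camera('wrist');save(p,'w7.png');print(trayrim(p));[print(x) for x in tops(p)]
E
```

```text
(array([ 0.5191862 , -0.26573044, -0.08702744]), [0.1977764219045639, 0.3074680268764496], 4295)
(array([ 0.507, -0.363]), ((0.04500310495495796, 0.08743911236524582), 84.27934265136719), np.float64(0.0011), np.float64(0.0613))
pick hit False [0.478 0.295 0.046]
open 0.649 [ 0.3 -1.2  3.7]
lifted 0.646 [-0.1  0.3 -2.8]
op 0.6423263260598923
(array([ 0.51846981, -0.26574478, -0.08802293]), [0.19697345793247223, 0.3079174757003784], 3616)
(array([ 0.507, -0.362]), ((0.04437899589538574, 0.0880344957113266), 84.24147033691406), np.float64(0.0011), np.float64(0.0614))
```

View pics/w7.png

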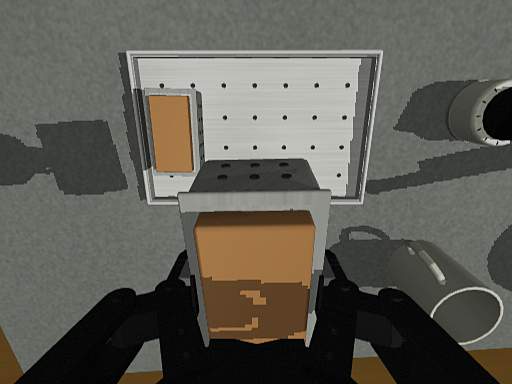

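Mould 2 is held level and the tray is unmoved: two fits agree on (0.519, -0.266, -0.0875). I'll place it mid-tray, then fetch the third.

```bash
python3 - <<'E'
from h import *
place(np.array([.5188,-.2657,-.0875]),0.)
if pick(.4634,.3843,np.deg2rad(7)):
    robot.movep([.56,-.27,.25],down(np.pi/2-.09)); print('op',robot.get_opening())
    p=robot.camera('wrist');save(p,'w8.png');t,s,n=trayrim(p);print(t,s,n);[print(x) for x in tops(p)]
    if robot.get_opening()>.6 and np.allclose(t[:2],[.5188,-.2657],atol=.005) : place(t,.09); 
    robot.movep([.56,-.27,.25],down(np.pi/2-.09))
    p=robot.camera('wrist');save(p,'w9.png');print(trayrim(p));[print(x) for x in tops(p)]
E
```

```text
over 0.651 [ 0.7 -0.2 -2.8]
place hit True [ 0.519 -0.266  0.025]
t 53.2917
pick hit False [0.464 0.385 0.046]
open 0.648 [-0.7 -1.6  4. ]
lifted 0.647 [-1.1 -1.2 -4.5]
op 0.6450253239410884
[ 0.51851135 -0.26545388 -0.08676366] [0.1968647539615631, 0.3080342710018158] 3657
(array([ 0.502, -0.263]), ((0.043563079088926315, 0.06810249388217926), 85.81452178955078), np.float64(0.0008), np.float64(0.0614))
(array([ 0.508, -0.362]), ((0.044269364327192307, 0.08769775182008743), 84.38343811035156), np.float64(0.0011), np.float64(0.0614))
over 0.641 [ 0.1 -0.9 -4.9]
place hit True [ 0.526 -0.176  0.026]
t 65.1417
(array([ 0.51900601, -0.26555097, -0.08486256]), [0.1981363445520401, 0.3074200451374054], 4441)
(array([ 0.515, -0.174]), ((0.044541243463754654, 0.0878712609410286), 86.98161315917969), np.float64(0.0011), np.float64(0.0614))
(array([ 0.512, -0.264]), ((0.04333106428384781, 0.08775235712528229), 85.85255432128906), np.float64(0.0008), np.float64(0.0614))
(array([ 0.507, -0.362]), ((0.04430634155869484, 0.086296446621418), 84.47925567626953), np.float64(0.0011), np.float64(0.0614))
```

View pics/w9.png

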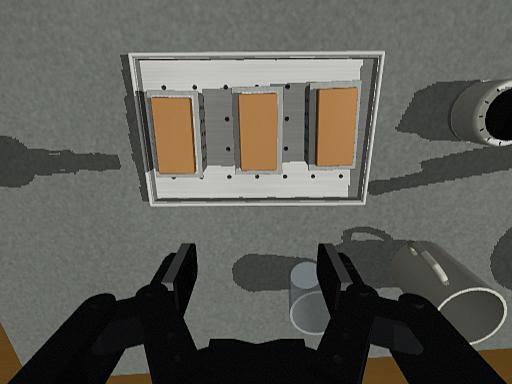

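All three moulds stand flat, with followers at z = 0.061 and the tray unmoved. Now to close the press arm.

```bash
python3 - <<'E'
from h import *
a=down(PY); robot.command_gripper(.6)
robot.movep([.45,.05,.36],a)
b=barpos(1.8)
robot.movep([b[0],b[1],.37],a)
hit=robot.line_to([b[0],b[1],b[2]],a,max_speed=.08,until_force=8); print(hit,robot.get_tool_pos())
if not hit:
    robot.command_gripper(0.); print('op',robot.get_opening(),np.round(robot.get_wrist_force(),1))
    for th in [1.7,1.55,1.4,1.25,1.1,.95,.8,.65,.5,.35,.2,.1,0,-.05,-.09]:
        robot.line_to(barpos(th),a,max_speed=.1); f=np.array(robot.get_wrist_force());print(th,f.round(1),round(robot.get_opening(),2))
        if abs(f).max()>50 or robot.get_opening()<.15: print('STOP');break
print(robot.get_clock())
E
```

```text
False [0.62782108 0.30811041 0.298611  ]
op 0.21297800517944285 [-0.4  0.2  2.2]
1.7 [5.3 0.6 4.8] 0.21
1.55 [5.6 0.1 9.3] 0.21
1.4 [ 2.5 -0.8 12. ] 0.21
1.25 [ 0.4 -0.1  8.3] 0.21
1.1 [-1.5 -2.5  6.5] 0.21
0.95 [-1.3 -3.   4.6] 0.21
0.8 [ 0.9 -4.6 -0.5] 0.21
0.65 [ 1.9 -4.9  0.4] 0.21
0.5 [ 3.8 -4.4 -4.9] 0.21
0.35 [ 0.8 -4.8  0.2] 0.21
0.2 [ 2.6 -5.  -4.8] 0.21
0.1 [-0.2 -5.6 -1.4] 0.21
0 [ 2.2 -5.3 -4. ] 0.21
-0.05 [ 1.9 -4.1 -5.9] 0.21
-0.09 [-0.8 -4.7 -3.6] 0.21
76.675
```

```bash
python3 - <<'E'
from h import *
a=down(PY)
robot.line_to(barpos(-.11),a,max_speed=.05,until_force=12); print(robot.get_wrist_force())
robot.command_gripper(.5); p0=np.array(robot.get_tool_pos()); robot.line_to([p0[0],p0[1],.30],max_speed=.12)
robot.movep([.42,.20,.34],down(.1-np.pi)); robot.dwell(.3)
p=robot.camera('wrist');save(p,'w10.png');w=cloud(p)
v=w.reshape(-1,3);c=p['color'].reshape(-1,3).astype(int)
m=(v[:,2]>.07)&(v[:,2]<.135)&(v[:,0]<.43)&(c[:,0]-c[:,2]>40)&(abs(v[:,1]-.285)<.08)
print('bar top z',np.percentile(v[m,2],[50,90,99]),'expect',.112-.02+.01)
p=robot.camera('side');save(p,'s10.png');[print(x) for x in tops(p)]
p=robot.camera('scene')
for l in('jug','bowl','tumbler'):
    for r in robot.search_frame(l,p)[:1]: print(l,r['p'],(np.array(r['position'])*[512,384]).round())
print(robot.get_clock(),robot.get_wrist_force(),robot.get_tool_pos())
cv2.imwrite('pics/v10.png',cv2.resize(np.hstack([cv2.imread('pics/w10.png'),cv2.imread('pics/s10.png')]),(800,300)))
E
```

```text
[-1.7025809  -5.61492841 -1.88242393]
bar top z [0.1011835  0.10274099 0.10358989] expect 0.102
(array([ 0.515, -0.176]), ((0.047795370221138, 0.08884380012750626), 87.83507537841797), np.float64(0.0021), np.float64(0.0613))
(array([ 0.512, -0.266]), ((0.04650265350937843, 0.0897112637758255), 86.38662719726562), np.float64(0.0019), np.float64(0.0612))
(array([ 0.507, -0.364]), ((0.04695657640695572, 0.08860763907432556), 83.74881744384766), np.float64(0.0019), np.float64(0.0612))
jug 0.75 [253. 233.]
bowl 0.69 [338. 239.]
tumbler 0.72 [192. 234.]
82.5167 [-0.47416067 -0.9556578   0.42571285] [0.42000712 0.19999427 0.34000711]
```

View pics/v10.png

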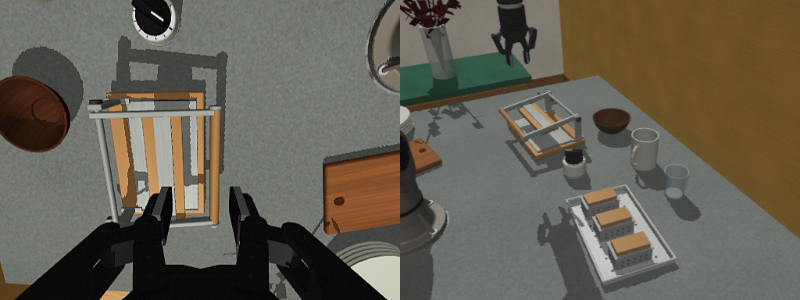

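```bash
python3 -c "
from h import *
robot.hand_in()"
```

```text
the job is handed in; nothing more can be done
```

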